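# Put the blue stapler back on the narrow desk ledge

## Robot

A 6-joint arm with a two-finger parallel gripper is mounted at the origin on the work surface. World frame = base frame: x ahead of the robot, y to its left, z up, the work surface at z = 0. Lengths are in m, angles in rad, forces in N, time in s.
With the tool pointing down it reaches from about 0.375 to 0.9 m from the base axis. Payload 3.1 kg.
Tool frame: the origin (TCP) lies at the centre of the arm's flange, where the gripper is bolted on; the fingertips stand 182 mm ahead of it and the grasp point (between the pads) lies 164 mm ahead of it; z points along the fingers, y is the line along which they close (so a half turn about z gives the same grasp; the last joint's range is limited). The gripper opens to 87 mm and grips with 3 to 60 N. Pads are 19 mm wide; open, the fingers measure 117 mm over their backs; the gripper's body (75 mm by 190 mm) begins 51 mm behind the grasp point.
Start: joints at [1.071, 0.527, 1.433, -0, 1.181, -0.178], TCP at [0.198, 0.593, 0.405] pointing down, gripper open.
Joint ranges: [-3.08, 3.08], [-0.75, 2.2], [0.22, 2.44], [-1.43, 4.57], [0, 2.65], [-2.85, 2.85]. Speed limits (rad/s): [2.79, 2.79, 3.14, 3.14, 3.14, 3.14].

## Interface

Orientations are given as a unit quaternion [x, y, z, w].
In Python, from rig import * gives the robot as it stands.
- The arm moves only by the tool move_arm, never from a script. Its argument "commands" is a list that holds one entry, the list of rows, each a list of 6 numbers: the shift along the tool's x, y, z in units of 40 mm (1.0 is 40 mm), then the turn, a rotation vector about the tool's x, y, z in rad. A call has 1 to 12 rows; each row is the pose to reach, as a shift and turn from the pose commanded when the call began, along the tool's axes at that moment; what a row does not reach only later rows make up. A row lasts 1/8 s, in which the tool goes at most 62.5 mm and 10.7 degrees, less where a joint would pass 70% of its speed; a pose out of reach is approached as far as the arm can. A call with a gripper value outside its range is refused whole. "claw" is the closure, from -1 (fully open) to 1 (shut), so that 0 is half open, set as the call begins (left out, the last holds). The fingers move at their own pace and stop on an object; "squeeze" is the grip in N (left out, the last holds). Time passes only in rows, so rows that repeat a pose let the fingers close. It gives the time, the measured TCP pose, the force, the opening and the grip force at its end, in the units of the state.
- get_obs(): the state, without advancing time (a new reading comes with each control period).
- camera(name): name is "scene" or "side" or "wrist"; returns a dict with "pixels" (420x560x3 uint8, blue, green, red), "range_z" (420x560 float32, m along the optical axis (not along the pixel's ray), 0 where there is no reading), "camera_matrix" (3x3 intrinsics, pixels), "extrinsics" (4x4, takes a point from world to camera coordinates). Camera axes: x right, y up, looking along -z (the intrinsics and any distortion apply to the point x, -y, -z); pixel columns grow to the right and rows downward; lengths in m; the calibration is good to about 2 mm. A picture is of the moment at which its call begins.
- hand_in(): hands the job in; it is judged then, once.
The state is a dict: "time": time; "q": joint angles; "joint_velocities": joint speeds; "joint_torque": joint torques, N m; "position": TCP position; "tool_rot": TCP orientation; "ft_force": force on the tool from outside, world axes, zero at the start; "moment": the same for the moment, N m; "grip_width": finger opening in m; "grip_force": force on a finger pad.
Only numpy, scipy, OpenCV 4.12 (cv2) and the standard library are available. Lean on these libraries where they do the work, as an engineer would, in place of code of your own. Each camera call takes 0.05 s, during which the arm holds its last target. There are 200 camera calls.

## Task

Put the blue stapler back on its green pad on the narrow raised ledge: upright, centred on the pad and lengthwise along the ledge, either end forward. Leave the red stapler and the tape dispenser where they are.

Things in the scene. Friction and masses are not known exactly. Their poses are not given: they have to be found in the camera images.
- blue_stapler: Closed stapler with a blue top, on a black base; 0.14-0.28 kg. Origin: centre of the underside; x along its length (nose at +x), z up. Base 110 long, 34 wide, 7 mm thick. The blue top, a straight bar 104 long, 28 mm wide, lies 27 to 47 mm above the underside at the middle (50 at the nose). Grip it across its width at the middle, near the centre of mass; the base juts 3 mm beyond it each side.
- red_stapler: The same stapler with a red top, same origin and axes, standing on the desk: leave it where it is. The two swap places between starts.
- pad: Green pad, 112 x 46 x 2 mm, fixed on a ledge. Origin: centre of its underside; x its long axis, along the ledge; y across; z up. The ledge, fixed, is a brown board 310 long, 56 wide, top 110 mm above the desk (pad top 112), on white end panels. The pad lies on its centre line, 78 mm from its middle, in either half; the tape dispenser stands in the other, 156 mm away.
- tape_dispenser: Grey tape dispenser with an amber roll, 110 long (x, along the ledge), 42 wide, 56 mm high, 0.5 kg, standing loose on the other half of the ledge. Origin: centre of its underside. Leave it where it is.
There are look-alikes about, which are no part of the job. There is more than one size of the blue_stapler; the one meant has the size given above.

How it is judged:
By the outcome, as a careful person would: the job done as asked, in the order asked, and still so for the second after the job is handed in, with the robot touching nothing.
It also fails if it takes over 40 s, if anything falls off the work surface, if the arm or the gripper's body presses on something with over 40 N, if the wrist force passes 120 N, or if a joint passes its speed limit or range.

## Working session

There is one attempt and no reset: what is moved stays moved. The work goes in short steps, Python scripts to look and compute and a tool call to move; the robot and the scene stay as the last step left them, time stands still between calls to the robot, and variables do not carry over. Pictures are saved under pics/ and viewed, at most 10 in all, crops included, and the job is handed in when it is done.

Besides the shell and the picture viewer there is one more tool, called after "Emit:" as name(argument=value, ...), one argument or row to a line, values as JSON. move_arm: Moves the arm, as the interface text tells. Its arguments: {"type":"object","properties":{"commands":{"type":"array","items":{"type":"array","items":{"type":"array","items":{"type":"number"}}}},"claw":{"type":"number"},"squeeze":{"type":"number"}},"required":["commands"]}

```bash
mkdir -p pics; cat > h.py <<'E'
from rig import *
import numpy as np, cv2, pickle
from scipy.spatial.transform import Rotation as R
def grab(n,tag):
    c=camera(n); pickle.dump(c,open(f'pics/{tag}.pkl','wb')); cv2.imwrite(f'pics/{tag}.png',c['pixels']); return c
def load(tag): return pickle.load(open(f'pics/{tag}.pkl','rb'))
def cloud(c):
    K=c['camera_matrix'];T=np.linalg.inv(c['extrinsics']);z=c['range_z']
    v,u=np.mgrid[0:z.shape[0],0:z.shape[1]]
    P=np.stack([(u-K[0,2])/K[0,0]*z,-(v-K[1,2])/K[1,1]*z,-z],-1)
    return P@T[:3,:3].T+T[:3,3]
E
python3 - <<'E'
from h import *
a=grab('scene','s1');b=grab('side','d1');w=grab('wrist','w1')
o=get_obs();print(o['time'],o['position'],o['tool_rot'],o['grip_width'])
cv2.imwrite('pics/both.png',cv2.resize(np.vstack([a['pixels'],b['pixels']]),(400,600)))
for c in(a,b,w):print(c['camera_matrix'].round(1).tolist(),c['extrinsics'].round(3).tolist(),(c['range_z']>0).mean())
E
```

```text
0.15 [0.19752444 0.59269546 0.40397642] [ 1.60207294e-01  9.87083035e-01 -7.85279612e-04 -2.96910145e-04] 0.08727915918864552
[[401.4, 0.0, 281.6], [0.0, 401.4, 209.1], [0.0, 0.0, 1.0]] [[0.398, 0.917, -0.002, -0.202], [-0.668, 0.291, 0.685, 0.238], [0.629, -0.271, 0.729, -1.142], [0.0, 0.0, 0.0, 1.0]] 0.9960926870748299
[[404.3, 0.0, 277.4], [0.0, 404.3, 216.4], [0.0, 0.0, 1.0]] [[0.834, -0.551, -0.013, -0.382], [0.382, 0.561, 0.734, -0.261], [-0.397, -0.618, 0.679, -0.732], [0.0, 0.0, 0.0, 1.0]] 0.9961649659863946
[[306.5, 0.0, 272.7], [0.0, 306.5, 208.5], [0.0, 0.0, 1.0]] [[0.316, 0.949, -0.002, -0.624], [-0.911, 0.303, -0.281, 0.035], [-0.266, 0.091, 0.96, -0.392], [0.0, 0.0, 0.0, 1.0]] 0.9960331632653061
```

View pics/s1.png

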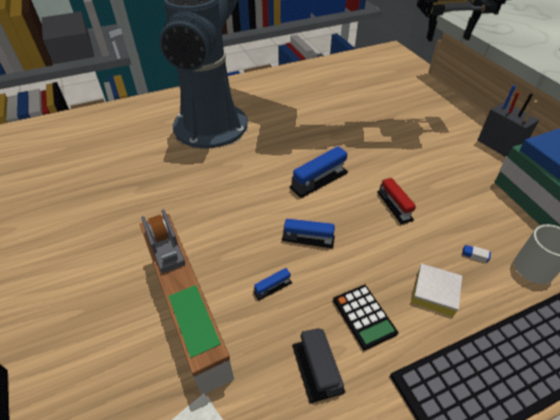

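View pics/d1.png

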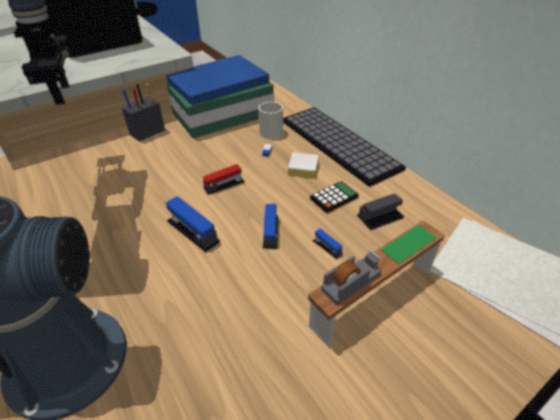

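The scene view shows three blue staplers, at (320,168) large, (309,232) medium and (272,283) small. The red one is at (398,198), the pad at (194,320) and the dispenser at (163,240). I'll measure them to see which one is 110 mm long.

```bash
cat > m.py <<'E'
from h import *
def comps(c,lo,hi,zmin,zmax,name,minpx=60,lo2=None):
    P=cloud(c);h=cv2.cvtColor(c['pixels'],cv2.COLOR_BGR2HSV)
    m=cv2.inRange(h,lo,hi)
    if lo2: m|=cv2.inRange(h,*lo2)
    m[(P[...,2]<zmin)|(P[...,2]>zmax)|(c['range_z']<=0)|(P[...,0]<.2)|(P[...,0]>.95)|(abs(P[...,1])>.75)]=0
    n,l,s,ce=cv2.connectedComponentsWithStats(m)
    for i in range(1,n):
        if s[i,4]<minpx: continue
        q=P[l==i]; zt=np.percentile(q[:,2],95); t=q[q[:,2]>zt-.012]
        (cx,cy),(w,hh),a=cv2.minAreaRect((t[:,:2]*1000).astype(np.float32))
        if w<hh: w,hh,a=hh,w,a+90
        print(name,'px',ce[i].round(),'n',s[i,4],'xy',round(cx,1),round(cy,1),'LxW',round(w,1),round(hh,1),'ang',round((a+90)%180-90,1),'z',(q[:,2].min()*1000).round(1),(zt*1000).round(1))
if __name__=='__main__':
    for t in('s1','d1'):
        c=load(t);print(t)
        comps(c,(105,120,50),(130,255,255),.005,.12,'blue')
        comps(c,(0,150,80),(4,255,255),.005,.12,'red',60,((174,150,80),(180,255,255)))
        comps(c,(45,120,50),(80,255,255),.08,.13,'pad')
        comps(c,(0,0,40),(180,60,200),.112,.19,'disp')
E
python3 m.py
python3 - <<'E'
from h import *
p=load('s1')['pixels'][130:310,230:430];cv2.imwrite('pics/crop1.png',cv2.resize(p,None,fx=3,fy=3,interpolation=cv2.INTER_CUBIC))
E
```

```text
s1
blue px [320. 165.] n 875 xy 333.6 173.5 LxW 140.0 37.0 ang -78.1 z 40.9 67.5
blue px [540. 163.] n 116 xy 575.7 563.4 LxW 100.9 6.6 ang 0.2 z 113.0 119.8
blue px [309. 228.] n 639 xy 487.2 69.2 LxW 99.7 28.0 ang 56.1 z 29.6 50.0
blue px [467. 251.] n 80 xy 648.4 351.9 LxW 19.8 15.8 ang -46.0 z 5.9 17.6
blue px [272. 281.] n 363 xy 567.2 -45.9 LxW 69.7 19.1 ang -82.3 z 21.2 34.7
red px [399. 194.] n 390 xy 478.7 292.5 LxW 99.4 27.3 ang -4.4 z 40.6 50.5
pad px [194. 321.] n 1909 xy 632.6 -200.7 LxW 111.0 43.8 ang 3.5 z 109.3 114.3
disp px [524.  70.] n 1387 xy 318.3 742.4 LxW 236.2 15.6 ang -0.3 z 150.2 185.9
disp px [165. 247.] n 1062 xy 480.4 -210.1 LxW 102.9 41.4 ang 2.5 z 114.0 152.2
d1
blue px [229.  91.] n 181 xy 658.3 562.7 LxW 267.5 11.9 ang 0.1 z 110.2 119.5
blue px [190. 217.] n 821 xy 327.5 171.7 LxW 137.5 35.4 ang -75.9 z 37.5 65.3
blue px [270. 222.] n 374 xy 482.1 65.9 LxW 98.6 25.7 ang 55.3 z 5.1 47.1
blue px [328. 240.] n 223 xy 562.4 -48.1 LxW 66.4 17.3 ang -83.3 z 16.0 32.5
red px [222. 174.] n 324 xy 473.4 292.2 LxW 98.7 27.4 ang -4.3 z 28.5 47.3
pad px [408. 244.] n 862 xy 631.4 -201.1 LxW 109.2 42.4 ang 3.6 z 106.5 111.4
disp px [127.  76.] n 1719 xy 410.4 741.7 LxW 409.4 16.8 ang 0.3 z 133.1 183.0
disp px [352. 279.] n 1269 xy 477.3 -214.0 LxW 104.9 42.3 ang -0.9 z 112.0 149.6
```

View pics/crop1.png

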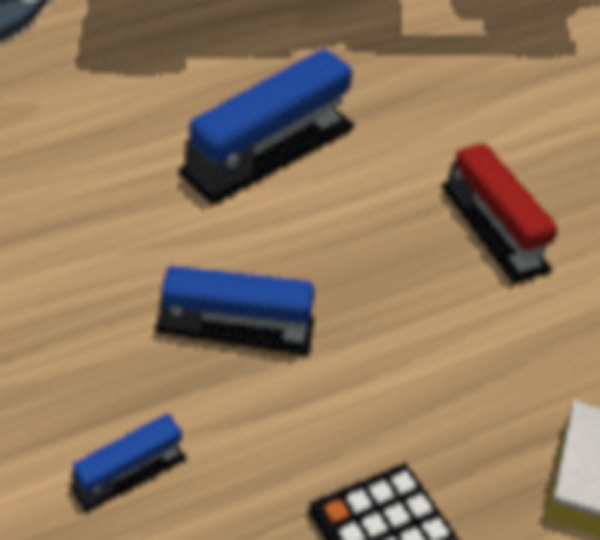

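The three candidates are large (320,165), with a 140×37 mm top, medium (309,228), about 100×28 mm with its top at 50 mm, and small (272,281), 70×19 mm. The medium one fits the given 104×28 mm top and matches the red stapler's size. The crop confirms it is the middle one, with its nose to the right.

```bash
cat > go.py <<'E'
import sys
from h import *
x,y,z,yaw=map(float,sys.argv[1:5])   # mm TCP, deg of tool y axis
o=get_obs();R0=R.from_quat(o['tool_rot'])
a=np.radians(yaw);yy=np.array([np.cos(a),np.sin(a),0]);zz=np.array([0,0,-1.]);xx=np.cross(yy,zz)
Rt=R.from_matrix(np.c_[xx,yy,zz])
print(o['time'],o['position'].round(4) if hasattr(o['position'],'round') else o['position'],(R0.inv().apply(np.array([x,y,z])/1000-o['position'])/.04).round(3),(R0.inv()*Rt).as_rotvec().round(4))
E
python3 go.py 485 67.5 310 -34
```

```text
0.15 [0.1975 0.5927 0.404 ] [-10.971 -10.179   2.362] [-1.5000e-03  1.3000e-03  1.8424e+00]
```

Emit:
move_arm(
  commands=[
    [[-11,-10.2,2.35,-0.0015,0.0013,1.842],[-11,-10.2,2.35,-0.0015,0.0013,1.842],[-11,-10.2,2.35,-0.0015,0.0013,1.842],[-11,-10.2,2.35,-0.0015,0.0013,1.842],[-11,-10.2,2.35,-0.0015,0.0013,1.842],[-11,-10.2,2.35,-0.0015,0.0013,1.842],[-11,-10.2,2.35,-0.0015,0.0013,1.842],[-11,-10.2,2.35,-0.0015,0.0013,1.842],[-11,-10.2,2.35,-0.0015,0.0013,1.842],[-11,-10.2,2.35,-0.0015,0.0013,1.842],[-11,-10.2,2.35,-0.0015,0.0013,1.842],[-11,-10.2,2.35,-0.0015,0.0013,1.842]],
  ],
  claw=-1,
  squeeze=20,
)

```text
time: 1.65
position: [0.4855, 0.0669, 0.3105]
tool_rot: [0.883, 0.47, 0.0, -0.001]
ft_force: [-0.9, 0.8, -1.3]
grip_width: 0.0871
grip_force: 0.0
```

```bash
python3 - <<'E'
from h import *
from m import comps
c=grab('wrist','w2');comps(c,(105,120,50),(130,255,255),.005,.12,'blue')
E
python3 go.py 485 67.5 201 -34
```

```text
blue px [269. 205.] n 3791 xy 485.1 71.9 LxW 102.9 27.5 ang 55.5 z 6.8 49.7
blue px [ 49. 214.] n 6275 xy 334.7 164.1 LxW 116.2 37.7 ang -77.5 z 28.9 65.8
blue px [403. 251.] n 1156 xy 564.2 -36.7 LxW 58.5 19.0 ang -82.5 z 23.5 34.8
1.7 [0.4852 0.0674 0.3107] [-4.000e-03 -1.000e-03  2.741e+00] [-0.0016 -0.0012  0.0019]
```

View pics/w2.png

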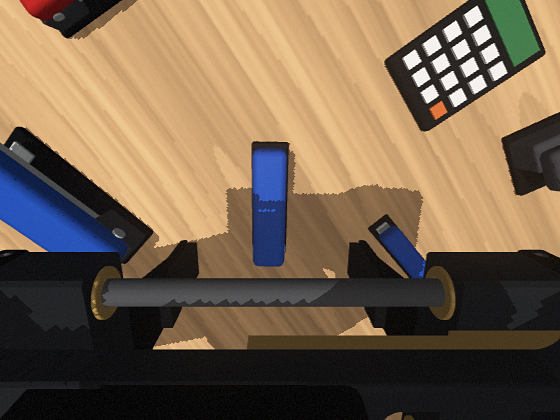

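The wrist view shows the chosen stapler upright between the open fingers at (269,205), with the fingers clear of it on both sides. I'll descend and grip.

```bash
python3 go.py 485 71 201 -34.5
```

```text
1.7 [0.4852 0.0674 0.3107] [ 0.069 -0.05   2.742] [-0.0016 -0.0012  0.0106]
```

Emit:
move_arm(
  commands=[
    [[0.07,-0.05,1.0,-0.0016,-0.0012,0.01],[0.07,-0.05,2.0,-0.0016,-0.0012,0.01],[0.07,-0.05,2.5,-0.0016,-0.0012,0.01],[0.07,-0.05,2.74,-0.0016,-0.0012,0.01],[0.07,-0.05,2.74,-0.0016,-0.0012,0.01],[0.07,-0.05,2.74,-0.0016,-0.0012,0.01]],
  ],
  claw=-1,
)

```text
time: 2.45
position: [0.4862, 0.0707, 0.202]
tool_rot: [0.885, 0.466, 0.001, 0.001]
ft_force: [0.4, -0.7, 0.2]
grip_width: 0.0873
grip_force: 0.0
```

Emit:
move_arm(
  commands=[
    [[0,0,0,0,0,0],[0,0,0,0,0,0],[0,0,0,0,0,0],[0,0,0,0,0,0],[0,0,0,0,0,0],[0,0,0,0,0,0],[0,0,0,0,0,0],[0,0,0,0,0,0]],
  ],
  claw=1,
  squeeze=20,
)

```text
time: 3.45
position: [0.4857, 0.0704, 0.2011]
tool_rot: [0.885, 0.465, 0.0, 0.0]
ft_force: [-0.1, 0.5, 0.1]
grip_width: 0.0281
grip_force: 20.0
```

Emit:
move_arm(
  commands=[
    [[0,0,-0.5,0,0,0],[0,0,-1.5,0,0,0],[0,0,-2.8,0,0,0],[0,0,-4.0,0,0,0],[0,0,-4.7,0,0,0],[0,0,-5.0,0,0,0],[0,0,-5.0,0,0,0]],
  ],
)

```text
time: 4.32
position: [0.4856, 0.0704, 0.4011]
tool_rot: [0.885, 0.465, 0.001, 0.001]
ft_force: [-0.1, 0.1, -2.6]
grip_width: 0.028
grip_force: 20.0
```

```bash
python3 go.py 632 -201 400 -86.5
```

```text
4.325 [0.4856 0.0704 0.4011] [-3.512  6.862  0.039] [ 0.0015 -0.0016  0.9067]
```

Emit:
move_arm(
  commands=[
    [[-0.2,0.4,0,0,0,0.05],[-0.6,1.2,0,0,0,0.15],[-1.1,2.2,0,0,0,0.29],[-1.65,3.2,0,0,0,0.42],[-2.2,4.3,0,0,0,0.56],[-2.7,5.3,0,0,0,0.7],[-3.1,6.1,0,0,0,0.81],[-3.4,6.6,0.02,0,0,0.88],[-3.51,6.86,0.03,0,0,0.906],[-3.51,6.86,0.03,0,0,0.906],[-3.51,6.86,0.03,0,0,0.906]],
  ],
)

```text
time: 5.7
position: [0.6317, -0.2001, 0.3997]
tool_rot: [1.0, 0.031, -0.0, -0.0]
ft_force: [0.3, 0.3, -1.3]
grip_width: 0.0276
grip_force: 20.0
```

```bash
python3 - <<'E'
from h import *
from m import comps
for n in('wrist','scene','side'):
    c=grab(n,n[0]+'3');print(n)
    comps(c,(105,120,50),(130,255,255),.18,.30,'blue')
    comps(c,(45,120,50),(80,255,255),.08,.13,'pad')
o=get_obs();print(o['position'],R.from_quat(o['tool_rot']).as_matrix().round(3).tolist())
E
```

```text
wrist
blue px [273. 226.] n 5836 xy 658.6 -198.2 LxW 51.3 28.0 ang 3.6 z 204.7 248.5
blue px [273. 321.] n 1454 xy 608.6 -201.4 LxW 27.6 20.9 ang -87.6 z 239.3 245.7
pad px [275. 152.] n 721 xy 682.1 -197.3 LxW 44.3 12.2 ang -86.5 z 110.2 113.5
scene
blue px [170. 252.] n 143 xy 611.1 -201.8 LxW 30.3 26.9 ang 2.5 z 241.0 246.3
blue px [182. 283.] n 1093 xy 652.3 -198.6 LxW 65.4 28.8 ang 4.2 z 204.7 249.2
pad px [197. 333.] n 1071 xy 633.4 -200.5 LxW 109.5 43.3 ang 3.3 z 109.9 114.3
side
blue px [416. 197.] n 567 xy 612.0 -199.1 LxW 71.4 42.3 ang 29.1 z 226.1 245.3
pad px [408. 244.] n 859 xy 630.3 -201.5 LxW 109.2 42.6 ang 4.0 z 106.9 111.4
[ 0.63185802 -0.19987083  0.40045242] [[0.998, 0.063, 0.001], [0.063, -0.998, -0.0], [0.001, 0.0, -1.0]]
```

View pics/w3.png

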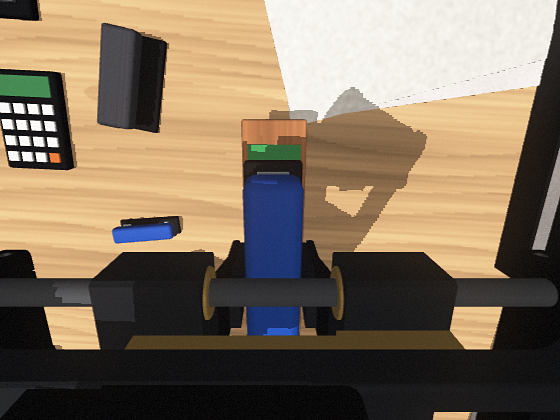

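View pics/s3.png

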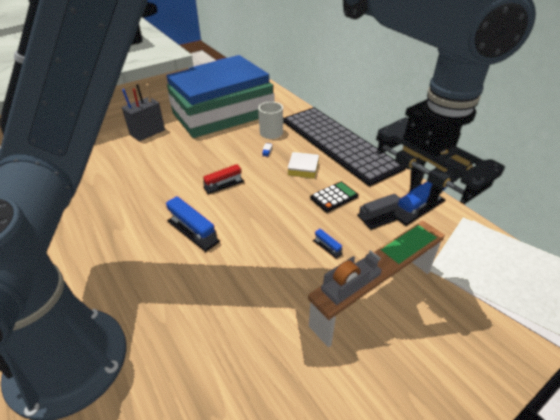

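The wrist view shows the stapler level in the fingers at (273,240), lined up with the pad at (275,152). The second picture is actually the side view, which was saved over the scene one, and it shows the stapler hanging over the pad with the dispenser undisturbed. Next I'll check the held stapler's end positions and height.

```bash
cat > ends.py <<'E'
from h import *
import sys
zl,zh=float(sys.argv[1]),float(sys.argv[2])
u=np.array([np.cos(np.radians(3.6)),np.sin(np.radians(3.6))]);v=np.array([-u[1],u[0]]);p0=np.array([.632,-.2009])
for n in('wrist','scene','side'):
    c=grab(n,'e_'+n+sys.argv[3]);P=cloud(c);d=P[...,:2]-p0;a=d@u*1000;b=d@v*1000;z=P[...,2]
    for lo,hi,t in((zl-.003,zl+.012,'base'),(zl+.027,zh+.003,'top')):
        m=(z>lo)&(z<hi)&(abs(b)<24)&(abs(a)<75)&(c['range_z']>0)
        if m.sum()>30:print(n,t,m.sum(),'along',np.percentile(a[m],[.5,99.5]).round(1),'across',np.percentile(b[m],[1,99]).round(1),'z',np.percentile(z[m],[1,99]).round(4))
E
python3 ends.py .2 .25 A
```

```text
wrist base 867 along [43.5 55.6] across [-15.1  18. ] z [0.2031 0.2091]
wrist top 8327 along [-31.   52.5] across [-20.3  22.1] z [0.2309 0.2509]
scene base 418 along [ 3.2 56.2] across [-16.3  17.3] z [0.2022 0.2105]
scene top 1439 along [-34.5  52.9] across [-21.5  21.8] z [0.2282 0.2511]
side base 341 along [-55.9  52.2] across [-17.2  14.7] z [0.1976 0.2119]
side top 759 along [-53.5  41.8] across [-23.5  22.3] z [0.2275 0.2523]
```

```bash
python3 go.py 631.4 -200.4 313.5 -86.4
```

```text
6.0 [ 0.632  -0.2002  0.4006] [-1.900e-02  1.000e-03  2.179e+00] [ 0.0007 -0.0018 -0.0002]
```

Emit:
move_arm(
  commands=[
    [[-0.02,0,0.4,0.0005,-0.001,0],[-0.02,0,1.0,0.0005,-0.001,0],[-0.02,0,1.5,0.0005,-0.001,0],[-0.02,0,1.85,0.0005,-0.001,0],[-0.02,0,2.0,0.0005,-0.001,0],[-0.02,0,2.08,0.0005,-0.001,0],[-0.02,0,2.14,0.0005,-0.001,0],[-0.02,0,2.17,0.0005,-0.001,0],[-0.02,0,2.17,0.0005,-0.001,0],[-0.02,0,2.17,0.0005,-0.001,0]],
  ],
)

```text
time: 7.25
position: [0.6315, -0.201, 0.3138]
tool_rot: [1.0, 0.031, 0.001, 0.0]
ft_force: [-0.3, -0.3, -1.4]
grip_width: 0.0279
grip_force: 20.0
```

```bash
python3 ends.py .112 .162 B; python3 go.py 631.4 -200.4 312.5 -86.4
```

```text
wrist base 5544 along [-68.6  74.9] across [-23.7  23.5] z [0.1093 0.1214]
wrist top 8304 along [-31.5  52. ] across [-21.2  21.4] z [0.1434 0.1635]
scene base 1141 along [-0.1 74.8] across [-23.7  23.5] z [0.1094 0.1226]
scene top 1049 along [-22.2  52.2] across [-22.4  21. ] z [0.1404 0.1637]
side base 472 along [-71.5  63. ] across [-23.5  22.2] z [0.1091 0.1231]
side top 613 along [-54.1  10.8] across [-23.7  21.4] z [0.1397 0.1639]
7.4 [ 0.6315 -0.201   0.3137] [-0.    -0.015  0.029] [ 0.0002 -0.0008 -0.0011]
```

Emit:
move_arm(
  commands=[
    [[0,0,0.02,0,0,0],[0,0,0.02,0,0,0],[0,0,0.02,0,0,0]],
  ],
)

```text
time: 7.78
position: [0.6315, -0.201, 0.3131]
tool_rot: [1.0, 0.031, 0.0, 0.0]
ft_force: [-0.6, -0.9, 1.2]
grip_width: 0.0274
grip_force: 20.0
```

Emit:
move_arm(
  commands=[
    [[0,0,0,0,0,0],[0,0,0,0,0,0],[0,0,0,0,0,0],[0,0,0,0,0,0],[0,0,0,0,0,0],[0,0,0,0,0,0]],
  ],
  claw=-1,
)

```text
time: 8.52
position: [0.6314, -0.201, 0.3127]
tool_rot: [1.0, 0.031, 0.0, 0.0]
ft_force: [0.1, 1.5, 0.6]
grip_width: 0.0796
grip_force: 0.0
```

Emit:
move_arm(
  commands=[
    [[0,0,-0.3,0,0,0],[0,0,-1,0,0,0],[0,0,-2,0,0,0],[0,0,-3,0,0,0],[0,0,-3.5,0,0,0],[0,0,-3.5,0,0,0],[0,0,-3.5,0,0,0]],
  ],
)

```text
time: 9.4
position: [0.631, -0.2008, 0.4519]
tool_rot: [1.0, 0.031, -0.0, -0.0]
ft_force: [-0.7, 0.8, -0.5]
grip_width: 0.0871
grip_force: 0.0
```

```bash
python3 ends.py .112 .162 C; python3 - <<'E'
from h import *
from m import comps
for n in('wrist','scene','side'):
    c=load('e_'+n+'C');print(n)
    comps(c,(105,120,50),(130,255,255),.13,.30,'blue')
    comps(c,(45,120,50),(80,255,255),.08,.13,'pad')
    comps(c,(0,0,40),(180,60,200),.112,.19,'disp')
E
```

```text
wrist base 2861 along [-74.5  74.6] across [-23.7  23.7] z [0.1092 0.1202]
wrist top 3164 along [-49.6  52. ] across [-13.4  14.1] z [0.1488 0.1624]
scene base 1569 along [-72.8  74.7] across [-23.7  23.7] z [0.1092 0.1219]
scene top 1322 along [-49.7  52.2] across [-14.2  13.3] z [0.1419 0.1631]
side base 525 along [-69.8  61. ] across [-23.3  20.7] z [0.109  0.1229]
side top 785 along [-54.2  48.2] across [-15.3  11.5] z [0.1397 0.1602]
wrist
blue px [273. 200.] n 3081 xy 632.9 -200.7 LxW 102.1 27.6 ang 3.5 z 148.0 161.7
pad px [273. 189.] n 908 xy 632.6 -200.5 LxW 110.8 45.8 ang 3.6 z 110.5 113.7
disp px [273. 319.] n 854 xy 486.5 -209.1 LxW 40.9 22.7 ang -86.7 z 123.6 151.2
scene
blue px [546. 147.] n 840 xy 545.9 588.9 LxW 138.2 69.8 ang -47.3 z 130.0 141.7
blue px [189. 308.] n 1267 xy 633.3 -201.2 LxW 102.9 28.0 ang 3.7 z 140.0 162.2
pad px [195. 324.] n 479 xy 632.8 -200.5 LxW 110.4 43.3 ang 3.4 z 108.9 118.3
disp px [523.  71.] n 1275 xy 319.0 739.5 LxW 235.7 11.1 ang 0.3 z 149.2 185.0
disp px [167. 252.] n 870 xy 502.8 -209.3 LxW 59.0 40.9 ang 1.0 z 113.2 151.0
disp px [202. 341.] n 112 xy 682.0 -198.3 LxW 15.7 2.6 ang -88.5 z 117.6 141.0
side
blue px [216.  76.] n 2255 xy 657.9 653.5 LxW 278.0 192.5 ang -0.1 z 130.0 139.0
blue px [412. 230.] n 665 xy 627.2 -204.5 LxW 98.6 24.5 ang 3.9 z 138.3 159.1
pad px [415. 249.] n 129 xy 630.4 -220.0 LxW 105.3 5.4 ang 3.8 z 107.6 114.2
disp px [152.  70.] n 1039 xy 486.2 740.8 LxW 260.0 17.6 ang -0.0 z 136.6 182.5
disp px [424. 227.] n 84 xy 656.8 -191.5 LxW 56.9 24.3 ang -26.0 z 115.5 158.8
disp px [396. 248.] n 140 xy 586.2 -202.1 LxW 29.4 20.2 ang 70.4 z 118.4 153.1
disp px [352. 279.] n 1257 xy 478.2 -212.1 LxW 105.6 40.7 ang 2.8 z 112.4 149.4
```

View pics/e_wristC.png

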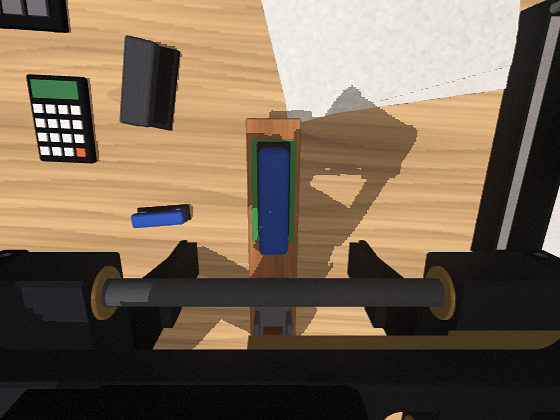

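View pics/e_sideC.png

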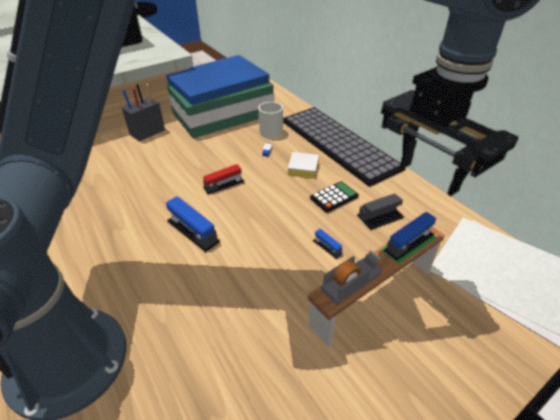

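The stapler stands upright on the pad: wrist view (273,200), side view (412,230). Its centre is within about 1 mm of the pad's and its angle matches (3.5° against 3.6°). The dispenser and red stapler haven't moved, so I'm handing in.

```bash
python3 -c "
from rig import *
print(hand_in())"
```

```text
the job is handed in; nothing more can be done
None
```

The blue stapler (the 110 mm one) is back upright on its green pad, within about 1 mm of centre and in line with the ledge; the red stapler and tape dispenser were not touched, and the job was handed in at about 10 s of robot time.

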